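# Show the gilded plaque to the scanner

### The job

Turn the carver's wheel anticlockwise to its stop (the red post is its handle), so that the marble plaque with the gilded rosette rides out from under the wire guard and the little baluster stays standing on the wheel. Then lift the plaque off the wheel and show its rosette to the scanner: the rosette's centre 200 mm straight out from the lens, which is 200 mm above the red mark on the scanner's foot, the plaque square to the lens's line of sight (its top leaning 25 degrees away from the scanner). Finish holding it still there in the gripper, with the wheel still at its stop, and without touching the scanner or disturbing the other things on the bench.

Things in the scene. Friction and masses are not known exactly. Their poses are not given: they have to be found in the camera images.
- turntable: Carver's wheel: green base fixed to the bench, wooden disc 280 mm across, its top 60 mm above the bench. Origin: wheel axis at bench height, z up; does not show the disc's angle. Fixed wire guard on its +x side: flat grid, underside 171, top 179 mm high, over x 46 to 159, y -94 to 114 mm, two posts at x 155, y -90 and 110 mm. Brass stop pin 58 mm tall beside the disc at x 5, y -152 mm.
- wheel (a joint): Disc angle about the vertical axis, rad, growing anticlockwise seen from above. Starts between 0 and 0.2, goes up to 1.75, where the brass lug on the rim meets the brass stop pin (hard stop). Turns easily (0.12 N m friction) and stays where left. What stands on the disc rides round with it.
- wheel_post (a point): Centre of the top of the red upright post for turning the wheel: round, 22 mm in diameter, fixed in the disc 120 mm from the axis, top 160 mm above the bench (red from 84 mm up). At joint 0 it lies at 165 degrees from the turntable's x axis (robot side), at the stop at 265 degrees.
- plaque: White marble plaque, loose, upright on the wheel under the guard: slab 64 mm wide (y), 22 thick (x), 100 tall (z), foot 36 mm thick (x), 12 tall; about 0.4 kg. Gilded rosette 50 mm across, 4 mm proud on its front, the -x face; back plain. Origin: centre of underside; z through its top. Above the rosette (z 63 to 100 mm) it can be gripped across the 22 mm.
- rosette (a point): Centre of the gilded rosette on the plaque's front: x -15 mm, y 0, z 38 mm in the plaque's frame. Axes of the plaque.
- baluster: Small white marble baluster, loose, standing at the middle of the wheel: 44 mm in diameter, 55 mm tall. Origin: centre of its underside. It rides round with the wheel and should stay standing on it.
- scanner: Scanner fixed to the bench, not to be touched: dark foot plate 310 x 140 x 8 mm (x -40 to 270 mm), 24 mm mast at x 245 mm, white head 160 wide, 66 high, with the lens at x 181, z 285 mm looking towards -x and 25 degrees downward. Origin: at bench height under the red mark (24 mm disc) on the plate; z up.
- focus (a point): Point in the air for the rosette's centre: 200 mm above the bench over the red mark, 200 mm from the lens along its line of sight. x axis: from here to the lens (25 degrees above level); y level; z upward, square to the line of sight. Properly shown, the plaque's x points against this x, its y against this y, its z along this z.
- lens (a point): Centre of the scanner's round lens glass, 200 mm from the focus point along its x axis; same axes.
- blank: Uncarved marble plaque without rosette, same sizes as the carved one, standing on the bench off to the side; leave alone. Origin: centre of underside.
- sprayer: Green bottle, 66 mm in diameter, 190 mm tall, standing on the bench; leave alone. Origin: centre of underside.
- mallet: Wooden mallet lying on the bench, 270 mm long; leave alone. Origin: on the bench at its handle.
- chisel: Steel chisel lying on the bench, about 185 mm long, 10 mm high; leave alone. Origin: centre of underside.

How it is judged:
On the way, in this order (a step that is already met when the one before it is completed fails the run):
1. the wheel is at its stop, with the plaque still standing on it (value of joint wheel above 1.66 rad and contact force between plaque and turntable above 0.5 N and angle between plaque's own z axis and vertical below 0.2 rad), for 0.2 s.
2. the plaque is lifted off the wheel in the gripper (height (world z) of plaque above 0.09 m and contact force between the fingers and plaque above 1 N and contact force between plaque and turntable below 0.1 N), for 0.2 s.
At the end, for the whole second after the job is handed in: Plaque held still by the gripper alone: rosette within 25 mm of the focus, front to the lens, square to the line of sight and level within 0.22 rad, right way up; wheel within 0.09 rad of its stop; baluster standing on it; other things within 40 mm of their start (distance between rosette and focus below 0.025 m and angle between the x axis of plaque and the x axis of focus, either way round below 0.22 rad and angle between the y axis of plaque and the y axis of focus, either way round below 0.22 rad and x of lens in the frame of plaque below -0.1 m and angle between plaque's own z axis and vertical below 0.9 rad and linear speed of plaque below 0.02 m/s and contact force between the fingers and plaque above 1 N and contact force between plaque and turntable below 0.1 N and contact force between plaque and scanner below 0.1 N and height (world z) of plaque above 0.11 m and value of joint wheel above 1.66 rad and angle between baluster's own z axis and vertical below 0.35 rad and height (world z) of baluster above 0.05 m and distance of each of blank, sprayer, mallet, chisel from where it was at the start of the episode below 0.04 m); the arm keeps its last pose, push and grip.
It fails at once if the scanner is touched (contact force between scanner and the arm above 2 N or contact force between scanner and the fingers above 2 N or contact force between scanner and plaque above 2 N).
It fails at once if the baluster is knocked over or off the wheel (not (angle between baluster's own z axis and vertical below 0.35 rad and height (world z) of baluster above 0.05 m)).
It fails at once if a thing lying on the bench is disturbed (moved more than 40 mm) (distance of any of blank, sprayer, mallet, chisel from where it was at the start of the episode above 0.04 m).
It also fails if it takes over 58 s, if anything falls off the work surface, if the arm or the gripper's body presses on something with over 40 N, if the wrist force passes 120 N, or if a joint passes its speed limit or range.

### The arm

A 6-joint arm with a two-finger parallel gripper is mounted at the origin on the work surface. World frame = base frame: x ahead of the robot, y to its left, z up, the work surface at z = 0. Lengths are in m, angles in rad, forces in N, time in s.
With the tool pointing down it reaches from about 0.3 to 0.775 m from the base axis. Payload 14.6 kg.
Tool frame: the origin (TCP) lies between the finger pads; the fingertips stand ctrl.tip_extent ahead of it and the grasp point (between the pads) lies 3 mm ahead of it (ctrl.tip_extent is the distance from the TCP to the fingertips, in m); z points along the fingers, y is the line along which they close (so a half turn about z gives the same grasp; the last joint's range is limited). The gripper opens to 94 mm and grips with 3 to 60 N. Pads are 16 mm wide; open, the fingers measure 119 mm over their backs; the gripper's body (75 mm by 177 mm) begins 78 mm behind the grasp point.
Start: joints at [1.147, 0.3, 1.521, -0, 1.321, -0.067], TCP at [0.192, 0.515, 0.227] pointing down, gripper open.
Joint ranges: [-3.03, 3.03], [-0.79, 2.21], [0.23, 2.52], [-1.04, 4.18], [0, 3.07], [-2.55, 2.55]. Speed limits (rad/s): [2.22, 2.22, 2.57, 3.14, 3.14, 3.14].

### API

Orientations are given as [roll, pitch, yaw] about the fixed x, y, z axes, in that order (R = Rz(yaw) Ry(pitch) Rx(roll)).
In Python, from station import ctrl gives the robot as it stands.
- The arm moves only by the shell command python3 shift.py 'ROWS' [OPENING] [FORCE]. ROWS is a JSON list of rows, 1 to 10 of them, each of 6 numbers: dx, dy, dz in m, then a rotation vector rx, ry, rz in rad; each row shifts and turns the commanded pose from where the row before left it, along the tool's axes as they then stand; what a row does not reach is not made up. A row lasts 1/10 s, in which the tool goes at most 0.05 m and 0.15 rad, less where a joint would pass 70% of its speed; a pose out of reach is approached as far as the arm can. OPENING is the finger opening in m, set as the command begins (- or left out keeps the last). The fingers move at their own pace and stop on an object; FORCE is the grip in N (left out, the last holds). Time passes only in rows, so rows that do not move let the fingers close. It prints the time, the measured TCP pose, the force, the opening and the grip force at its end.
- ctrl.get_obs(): the state, without advancing time (a new reading comes with each control period).
- ctrl.camera(name): name is "scene" or "top"; returns a dict with "pixels" (420x560x3 uint8, blue, green, red), "fx", "fy", "cx", "cy" (pixels), "k1" (the pictures are not rectified: a ray, as slopes to the right and down, at radius r is drawn at 1 + k1 r^2 times it, then the intrinsics apply), "extrinsics" (4x4, takes a point from camera to world coordinates). Camera axes: x right, y up, looking along -z (the intrinsics and any distortion apply to the point x, -y, -z); pixel columns grow to the right and rows downward; lengths in m; the calibration is good to about 2 mm. A picture is of the moment at which its call begins. There is no depth.
- ctrl.hand_in(): hands the job in; it is judged then, once.
The state is a dict: "time_s": time; "qpos": joint angles; "joint_vel": joint speeds; "tau": joint torques, N m; "ee_pos": TCP position; "eef_rot": TCP orientation; "force": force on the tool from outside, world axes, zero at the start; "moment": the same for the moment, N m; "grip_width": finger opening in m; "grip_force": force on a finger pad.
Only numpy, scipy, OpenCV 4.12 (cv2) and the standard library are available. Lean on these libraries where they do the work, as an engineer would, in place of code of your own. Each camera call takes 0.05 s, during which the arm holds its last target. There are 200 camera calls.

## Working session

There is one attempt and no reset: what is moved stays moved. The work goes in short steps, Python scripts to look and compute and a shell command to move; the robot and the scene stay as the last step left them, time stands still between calls to the robot, and variables do not carry over. Pictures are saved under pics/ and viewed, at most 10 in all, crops included, and the job is handed in when it is done.

```bash
ls; mkdir -p pics; python3 - <<'E'
from station import ctrl
import cv2,numpy as np
for n in("scene","top"):
    c=ctrl.camera(n); cv2.imwrite(f"pics/{n}0.png",cv2.resize(c["pixels"],None,fx=1.4,fy=1.4,interpolation=cv2.INTER_CUBIC))
    print(n,c["fx"],c["fy"],c["cx"],c["cy"],c["k1"]);print(np.round(c["extrinsics"],3))
o=ctrl.get_obs();print(o["ee_pos"],o["eef_rot"],ctrl.tip_extent)
E
```

```text
pics
shift.py
station.py
scene 435.49088335902684 435.49088335902684 279.61788704685443 209.4383647317048 -0.08350849066287806
[[-0.861 -0.357  0.361  1.194]
 [ 0.508 -0.602  0.616  0.999]
 [-0.002  0.714  0.7    1.322]
 [ 0.     0.     0.     1.   ]]
top 428.2309700229294 428.2309700229294 284.78546769611205 203.94224075112584 -0.02181407023815549
[[-0.017  0.984 -0.176  0.33 ]
 [-1.    -0.015  0.013  0.018]
 [ 0.01   0.176  0.984  1.551]
 [ 0.     0.     0.     1.   ]]
[0.19202529 0.51516293 0.22692901] [-3.14054091e+00 -5.37507531e-05  2.78478461e+00] 0.022
```

View pics/scene0.png

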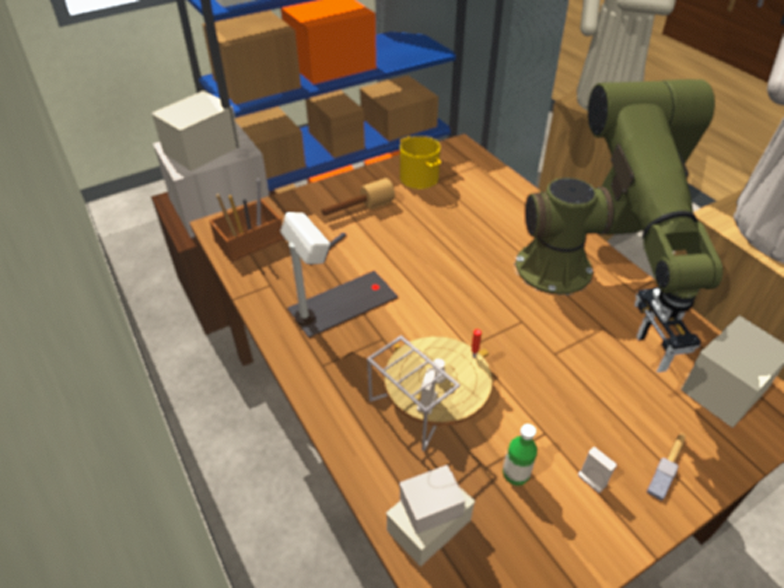

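View pics/top0.png

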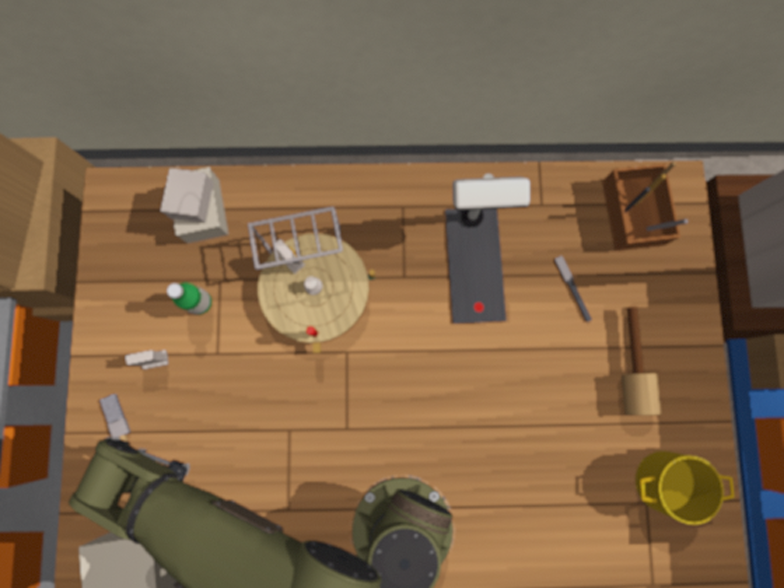

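The scene picture shows the wheel at about (438,378), the guard, the red post (476,340) and the scanner mark (375,287). In the top picture the wheel is at (313,288), the post at (312,330), the stop pin at (371,273), the plaque at (286,253) and the red mark at (479,308). Next I'll zoom in for measurements.

```bash
cat > h.py <<'E'
import numpy as np,cv2
from station import ctrl
from scipy.spatial.transform import Rotation as R
def ray(c,u,v):
    s=np.array([(u-c["cx"])/c["fx"],(v-c["cy"])/c["fy"]]); d=s.copy()
    for _ in range(30): d=s/(1+c["k1"]*(d@d))
    E=c["extrinsics"]; return E[:3,3],E[:3,:3]@np.array([d[0],-d[1],-1])
def at(c,u,v,z):
    o,d=ray(c,u,v); return (o+d*(z-o[2])/d[2])
def proj(c,P):
    E=c["extrinsics"];p=(np.atleast_2d(P)-E[:3,3])@E[:3,:3]
    s=np.c_[p[:,0]/-p[:,2],-p[:,1]/-p[:,2]]; s=s*(1+c["k1"]*(s**2).sum(1,keepdims=True))
    return s*[c["fx"],c["fy"]]+[c["cx"],c["cy"]]
def red(c,box):
    u0,v0,u1,v1=box;I=c["pixels"][v0:v1,u0:u1].astype(int)
    m=(I[...,2]>140)&(I[...,1]<70)&(I[...,0]<70);v,u=np.nonzero(m);return u+u0,v+v0
def crop(c,box,k):
    u0,v0,u1,v1=box;return cv2.resize(c["pixels"][v0:v1,u0:u1],None,fx=k,fy=k,interpolation=cv2.INTER_CUBIC)
E
python3 - <<'E'
from h import *
T=ctrl.camera("top");S=ctrl.camera("scene")
a=crop(T,(170,140,270,260),4);b=crop(S,(255,230,355,330),4)
im=np.zeros((600,800,3),np.uint8);im[:480,:400]=a;im[:400,400:]=b;cv2.imwrite("pics/z1.png",im)
for n,c,bx in(("top mark",T,(325,210,355,230)),("sc mark",S,(255,195,280,215))):
    u,v=red(c,bx);print(n,len(u),u.mean(),v.mean(),at(c,u.mean(),v.mean(),.008))
for n,c,bx in(("top post",T,(205,220,240,250)),("sc post",S,(325,225,350,260))):
    u,v=red(c,bx);print(n,len(u),u.min(),u.max(),v.min(),v.max(),u.mean(),v.mean(),at(c,u.mean(),v.mean(),.15))
E
```

```text
top mark 39 341.5897435897436 219.0 [ 0.54653297 -0.20853855  0.008     ]
sc mark 16 267.8125 204.6875 [ 0.54549056 -0.2084297   0.008     ]
top post 17 221 225 235 239 223.05882352941177 236.94117647058823 [0.47320077 0.2034729  0.15      ]
sc post 55 338 342 238 251 339.74545454545455 244.0 [0.49466259 0.22878294 0.15      ]
```

View pics/z1.png

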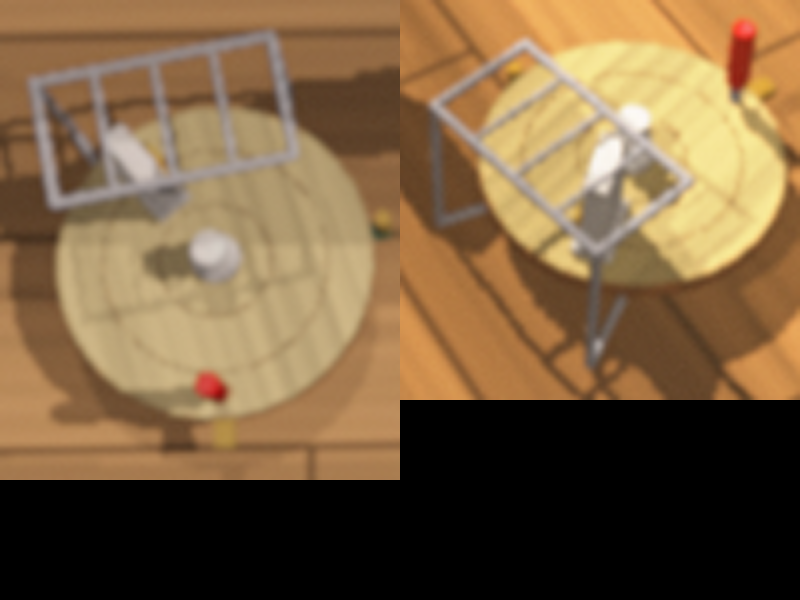

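```bash
cat >> h.py <<'E'
def place(p,P):
    P=np.asarray(P,float);c,s=np.cos(p[2]),np.sin(p[2]);return np.c_[p[0]+c*P[:,0]-s*P[:,1],p[1]+s*P[:,0]+c*P[:,1],P[:,2]]
E
cat > fit.py <<'E'
from h import *
from scipy.optimize import least_squares
T=ctrl.camera("top");S=ctrl.camera("scene")
g=lambda L,k,o:(np.array(L)+.5)/k-.5+o
def fit(P,tu,su,p0,it=None,is_=None):
    P=np.array(P)
    f=lambda p:np.r_[(proj(T,place(p,P[it]))-tu).ravel(),(proj(S,place(p,P[is_]))-su).ravel()]
    r=least_squares(f,p0,loss="soft_l1");return r.x,np.round(r.fun,1)
P=[(.159,.114,.179),(.159,-.094,.179),(.046,-.094,.179),(.046,.114,.179),(.005,-.152,.058)]
print(fit(P,g([(28,78),(275,32),(298,156),(52,208),(381,215)],4,(170,140)),g([(197,255),(32,103),(125,40),(292,182),(112,67)],4,(255,230)),[.55,.2,0],[0,1,2,3,4],[0,1,2,3,4]))
P=[(-.04,.07,.008),(-.04,-.07,.008),(.27,-.07,.008),(.27,.07,.008),(0,0,.008)]
print(fit(P,np.r_[g([(453,323),(505,320),(497,208),(446,211)],1.4,0),[(341.6,219)]],np.r_[g([(397,297),(375,272),(314,333)],1.4,0),[(267.8,204.7)]],[.546,-.208,0],[0,1,2,3,4],[0,1,3,4]))
E
python3 fit.py
```

```text
(array([0.59775016, 0.21451982, 0.19561866]), array([-0.5, -0.2, -0.6, -1.2,  0.3,  0.1, -0.7, -0. ,  0.6,  0.9, -0.3,
        0.3, -1.7,  0.1, -0.2, -0.8,  0.9, -0.8,  0.5, -0.3]))
(array([ 0.54513724, -0.20765401,  0.0264968 ]), array([-0.6,  0.5,  0.7,  1.1,  0.3, -0.9, -0.4, -1.7, -0.2,  0.4,  0.9,
       -1.1, -0.1, -1.8, -4.6,  1.9,  0.2,  0.1]))
```

```bash
cat >> h.py <<'E'
def to(pos,ydir_deg,tilt=0,pr=True):
    """delta in present tool axes to reach tool at pos, y horizontally along ydir, z down tilted outward along y by tilt"""
    o=ctrl.get_obs();A=R.from_euler("xyz",o["eef_rot"])
    a=np.radians(ydir_deg);z=np.array([np.sin(tilt)*np.cos(a),np.sin(tilt)*np.sin(a),-np.cos(tilt)])
    y=np.array([np.cos(tilt)*np.cos(a),np.cos(tilt)*np.sin(a),np.sin(tilt)]);B=R.from_matrix(np.c_[np.cross(y,z),y,z])
    print("shift(tool now)",np.round(A.inv().apply(np.array(pos)-o["ee_pos"]),4),"shift(tool after)",np.round(B.inv().apply(np.array(pos)-o["ee_pos"]),4),"rot",np.round((A.inv()*B).as_rotvec(),4),"q",np.round(o["qpos"],2))
TT=(.598,.2145,.196)
E
python3 - <<'E'
from h import *
T=ctrl.camera("top");S=ctrl.camera("scene")
print(at(T,221.9,235.6,.16),at(S,340.4,237,.16))
to((.478,.204,.227),-85)
E
```

```text
[0.47661025 0.20595413 0.16      ] [0.47896983 0.20962488 0.16      ]
shift(tool now) [-0.3766 -0.1919  0.0004] shift(tool after) [0.2577 0.3351 0.0004] rot [-1.0000e-04  2.0000e-04  2.6975e+00] q [ 1.15  0.3   1.52 -0.    1.32 -0.07]
```

```bash
M='[-0.0377,-0.0192,0,0,0,0]'; python3 shift.py '[[-0.0377,-0.0189,0,0,0,0],[-0.0377,-0.0189,0,0,0,0],[-0.0377,-0.0189,0,0,0,0],[-0.0377,-0.0189,0,0,0,0],[-0.0377,-0.0189,0,0,0,0],[-0.0377,-0.0189,0,0,0,0],[-0.0377,-0.0189,0,0,0,0],[-0.0377,-0.0189,0,0,0,0],[-0.0377,-0.0189,0,0,0,0],[-0.0377,-0.0189,0,0,0,0]]' 0.04 20
python3 shift.py '[[0,0,0,0,0,0.15],[0,0,0,0,0,0.15],[0,0,0,0,0,0.15],[0,0,0,0,0,0.15],[0,0,0,0,0,0.15],[0,0,0,0,0,0.15],[0,0,0,0,0,0.15],[0,0,0,0,0,0.15],[0,0,0,0,0,0.15]]'
python3 shift.py '[[0,0,0,0,0,0.15],[0,0,0,0,0,0.15],[0,0,0,0,0,0.15],[0,0,0,0,0,0.15],[0,0,0,0,0,0.15],[0,0,0,0,0,0.15],[0,0,0,0,0,0.15],[0,0,0,0,0,0.15],[0,0,0,0,0,0.15]]'
python3 - <<'E'
from h import *
to((.478,.207,.137),-85)
E
```

```text
time_s: 1.4
ee_pos: [0.4803, 0.2051, 0.2276]
eef_rot: [3.141, 0.0, 2.785]
force: [1.2, 1.2, 0.3]
grip_width: 0.0401
grip_force: 0.0
time_s: 2.3
ee_pos: [0.4793, 0.2066, 0.2274]
eef_rot: [-3.142, 0.0, 1.429]
force: [0.1, 0.2, -0.2]
grip_width: 0.0396
grip_force: 0.0
time_s: 3.2
ee_pos: [0.4793, 0.2066, 0.2275]
eef_rot: [3.142, -0.0, 0.079]
force: [-0.5, -0.2, 0.0]
grip_width: 0.04
grip_force: 0.0
shift(tool now) [-0.0013 -0.0005  0.0905] shift(tool after) [-0.0013 -0.0005  0.0905] rot [ 0.     -0.     -0.0086] q [ 0.34  0.24  1.6  -0.    1.3   1.83]
```

```bash
python3 shift.py '[[-0.001,0,0.015,0,0,0],[0,0,0.015,0,0,0],[0,0,0.015,0,0,0],[0,0,0.015,0,0,0],[0,0,0.015,0,0,0],[0,0,0.015,0,0,0],[0,0,0,0,0,0]]'
python3 - <<'E'
from h import *
S=ctrl.camera("scene");cv2.imwrite("pics/p1.png",crop(S,(255,170,395,330),3.7))
# arc plan: TCP at wheel angle a (world), +7 mm ahead
for d in (185.1,230,276.2,280):
    a=np.radians(d);print(d,.598+.12*np.cos(a),.2145+.12*np.sin(a))
E
```

```text
time_s: 3.9
ee_pos: [0.4776, 0.2062, 0.1358]
eef_rot: [3.141, 0.003, 0.085]
force: [-0.4, -0.7, -0.1]
grip_width: 0.0399
grip_force: 0.0
185.1 0.4784750721507076 0.20383268437602706
230 0.5208654868376152 0.12257466682572266
276.2 0.6109599226847227 0.09520188432332213
280 0.6188377813200315 0.09632306963853503
```

View pics/p1.png

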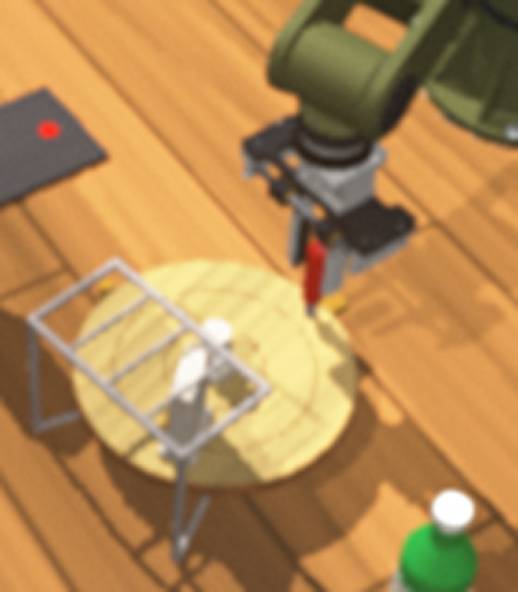

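The post stands between the fingers at about (315,270). The next step is to turn the wheel, gently at first.

```bash
python3 shift.py '[[0,0.0024,0,0,0,-0.02],[0,0.0024,0,0,0,-0.02],[0,0.0024,0,0,0,-0.02],[0,0.0024,0,0,0,-0.02],[0,0.0024,0,0,0,-0.02],[0,0.0024,0,0,0,-0.02],[0.0001,0.0036,0,0,0,-0.03],[0.0001,0.0036,0,0,0,-0.03],[0.0001,0.0048,0,0,0,-0.04],[0.0001,0.0048,0,0,0,-0.04]]'
python3 shift.py '[[0.0001,0.0048,0,0,0,-0.04],[0.0001,0.0048,0,0,0,-0.04],[0.0001,0.0048,0,0,0,-0.04],[0.0001,0.0048,0,0,0,-0.04],[0.0001,0.0048,0,0,0,-0.04],[0.0001,0.0048,0,0,0,-0.04],[0.0001,0.0048,0,0,0,-0.04],[0.0001,0.0048,0,0,0,-0.04],[0.0001,0.0048,0,0,0,-0.04],[0.0001,0.0048,0,0,0,-0.04]]'
python3 - <<'E'
from h import *
o=ctrl.get_obs();d=o["ee_pos"][:2]-np.array(TT[:2]);print(np.hypot(*d),np.degrees(np.arctan2(d[1],d[0])),np.degrees(o["eef_rot"][2]))
u,v=red(ctrl.camera("top"),(190,200,300,260));print(len(u),u.mean(),v.mean()) if len(u) else 0
S=ctrl.camera("scene");u,v=red(S,(290,215,350,270));print(len(u),at(S,u.mean(),v.mean(),.122) if len(u) else 0)
E
```

```text
time_s: 4.95
ee_pos: [0.4848, 0.1759, 0.1374]
eef_rot: [-3.141, 0.0, 0.347]
force: [-1.6, 0.8, 1.5]
grip_width: 0.0401
grip_force: 1.0
time_s: 5.95
ee_pos: [0.5094, 0.135, 0.1373]
eef_rot: [-3.141, 0.001, 0.747]
force: [-3.1, 0.4, 1.6]
grip_width: 0.0402
grip_force: 1.0
0.11902999156421214 -138.08613539060156 42.81898712203974
54 [0.5044096  0.14304805 0.122     ]
```

```bash
python3 shift.py '[[0.0001,0.0048,0,0,0,-0.04],[0.0001,0.0048,0,0,0,-0.04],[0.0001,0.0048,0,0,0,-0.04],[0.0001,0.0048,0,0,0,-0.04],[0.0001,0.0048,0,0,0,-0.04],[0.0001,0.0048,0,0,0,-0.04],[0.0001,0.0048,0,0,0,-0.04],[0.0001,0.0048,0,0,0,-0.04],[0.0001,0.0048,0,0,0,-0.04],[0.0001,0.0048,0,0,0,-0.04]]'
python3 shift.py '[[0.0001,0.0048,0,0,0,-0.04],[0.0001,0.0048,0,0,0,-0.04],[0.0001,0.0048,0,0,0,-0.04],[0.0001,0.0048,0,0,0,-0.04],[0.0001,0.0048,0,0,0,-0.04],[0.0001,0.0048,0,0,0,-0.04],[0.0001,0.0048,0,0,0,-0.04],[0.0001,0.0048,0,0,0,-0.04],[0.0001,0.0048,0,0,0,-0.04]]'
python3 shift.py '[[0.0001,0.0036,0,0,0,-0.03],[0.0001,0.0036,0,0,0,-0.03],[0,0.0024,0,0,0,-0.02],[0,0.0024,0,0,0,-0.02],[0,0.0024,0,0,0,-0.02],[0,0.0024,0,0,0,-0.02],[0,0.0024,0,0,0,-0.02],[0,0.0024,0,0,0,-0.02]]'
python3 - <<'E'
from h import *
o=ctrl.get_obs();d=o["ee_pos"][:2]-np.array(TT[:2]);print(np.hypot(*d),np.degrees(np.arctan2(d[1],d[0])),np.degrees(o["eef_rot"][2]))
E
```

```text
time_s: 7.05
ee_pos: [0.548, 0.1073, 0.1372]
eef_rot: [-3.141, 0.001, 1.146]
force: [-2.8, -1.3, 0.8]
grip_width: 0.0398
grip_force: 1.1
time_s: 7.95
ee_pos: [0.5898, 0.0968, 0.1372]
eef_rot: [-3.141, 0.001, 1.506]
force: [-1.1, -1.5, 0.4]
grip_width: 0.0397
grip_force: 1.0
time_s: 8.75
ee_pos: [0.6118, 0.0976, 0.1374]
eef_rot: [-3.141, -0.0, 1.686]
force: [-1.7, 0.4, -0.6]
grip_width: 0.0403
grip_force: 0.7
0.11775583979917949 -83.28039960467635 96.61850254658798
```

Now creep to the stop.

```bash
python3 shift.py '[[0,0.0018,0,0,0,-0.01],[0,0.0018,0,0,0,-0.01],[0,0.0018,0,0,0,-0.01],[0,0.0018,0,0,0,-0.01]]'
python3 shift.py '[[0,0.0015,0,0,0,0],[0,0.0015,0,0,0,0]]'
python3 - <<'E'
from h import *
o=ctrl.get_obs();d=o["ee_pos"][:2]-np.array(TT[:2]);print(np.hypot(*d),np.degrees(np.arctan2(d[1],d[0])),np.degrees(o["eef_rot"][2]))
a=crop(ctrl.camera("top"),(170,130,280,260),3.6);b=crop(ctrl.camera("scene"),(255,190,365,320),3.6)
cv2.imwrite("pics/p2.png",np.hstack([a,b]))
E
```

```text
time_s: 9.15
ee_pos: [0.6189, 0.0983, 0.1375]
eef_rot: [-3.142, 0.0, 1.726]
force: [-1.5, -1.6, -1.1]
grip_width: 0.0403
grip_force: 0.7
time_s: 9.35
ee_pos: [0.6198, 0.0984, 0.1372]
eef_rot: [-3.135, 0.0, 1.725]
force: [-29.3, -6.7, 12.0]
grip_width: 0.0405
grip_force: 14.9
0.11811568172693376 -79.37638081257137 98.82785321058034
```

View pics/p2.png

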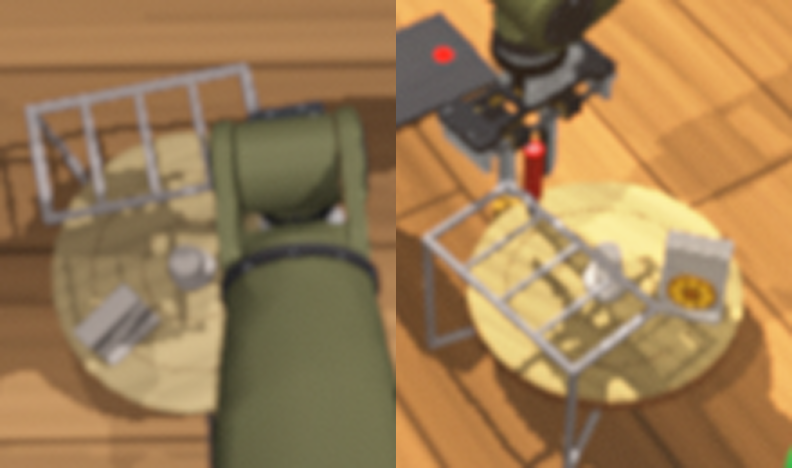

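The wheel is at its stop. The plaque is clear of the guard at (118,325) in the left crop, with its rosette facing the scene camera at (692,292). The baluster is standing. I'll back off and rise.

```bash
python3 shift.py '[[0,-0.004,0,0,0,0],[0,-0.004,0,0,0,0],[0,-0.004,0,0,0,0],[0,0,0,0,0,0],[0,0,0,0,0,0]]'
python3 shift.py '[[0,0,-0.02,0,0,0],[0,0,-0.025,0,0,0],[0,0,-0.025,0,0,0],[0,0,-0.025,0,0,0],[0,0,-0.025,0,0,0],[0,0,0,0,0,0]]'
python3 - <<'E'
from h import *
a=crop(ctrl.camera("top"),(175,195,225,245),8);b=crop(ctrl.camera("scene"),(325,240,375,290),8)
cv2.imwrite("pics/p3.png",np.hstack([a,b]))
E
```

```text
time_s: 9.95
ee_pos: [0.61, 0.097, 0.1376]
eef_rot: [3.141, -0.0, 1.725]
force: [0.1, -0.2, -0.5]
grip_width: 0.0402
grip_force: 0.0
time_s: 10.55
ee_pos: [0.6109, 0.0971, 0.2611]
eef_rot: [3.136, 0.0, 1.725]
force: [0.2, 0.4, -0.8]
grip_width: 0.0401
grip_force: 0.0
```

View pics/p3.png

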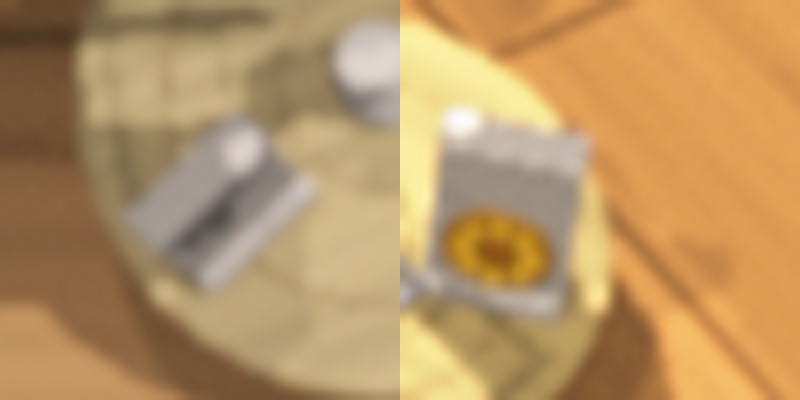

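```bash
cat > fit2.py <<'E'
from h import *
from scipy.optimize import least_squares
T=ctrl.camera("top");S=ctrl.camera("scene")
g=lambda L,o:(np.array(L)+.5)/8-.5+o
A=np.array([(-.011,.032,.16),(-.011,-.032,.16),(.018,.032,.06),(.018,-.032,.06)]);a=g([(235,117),(127,218),(315,190),(210,293)],(175,195))
B=np.array([(-.011,.032,.16),(-.011,-.032,.16),(.011,-.032,.16),(-.015,0,.098)]);b=g([(38,148),(180,168),(192,136),(97,247)],(325,240))
f=lambda p:np.r_[(proj(T,place(p,A))-a).ravel(),(proj(S,place(p,B))-b).ravel()]
r=least_squares(f,[.56,.29,np.radians(225)],loss="soft_l1",f_scale=.5);print(r.x,np.degrees(r.x[2]),np.round(r.fun,1))
d=r.x[:2]-TT[:2];print(np.hypot(*d))
to((r.x[0],r.x[1],.261),np.degrees(r.x[2])-180)
E
python3 fit2.py
```

```text
[0.53788758 0.28132017 3.91917911] 224.55242213509996 [-0.1 -1.1 -0.8  0.1  0.6  0.3  0.5  0.3 -0.2 -0.6  0.5  0.6  0.  -0.3
 -0.2  0.9]
0.08988013245944522
shift(tool now) [ 0.1932 -0.0426 -0.0048] shift(tool after) [ 0.1817  0.0782 -0.0049] rot [-0.0018 -0.0007 -0.6236] q [ 0.1   0.44  1.27  0.    1.44 -0.06]
```

```bash
python3 shift.py '[[0.0386,-0.0085,0,0,0,0],[0.0386,-0.0085,0,0,0,0],[0.0386,-0.0085,0,0,0,0],[0.0386,-0.0085,0,0,0,0],[0.0386,-0.0085,0,0,0,0],[0,0,0,0,0,-0.125],[0,0,0,0,0,-0.125],[0,0,0,0,0,-0.125],[0,0,0,0,0,-0.125],[0,0,0,0,0,-0.124]]' 0.064
python3 shift.py '[[0,0,0,0,0,0],[0,0,0,0,0,0]]'
python3 - <<'E'
from h import *
to((.5379,.2813,.148),44.55)
E
```

```text
time_s: 11.75
ee_pos: [0.538, 0.2811, 0.2561]
eef_rot: [-3.14, -0.001, 2.354]
force: [0.2, 0.9, 1.2]
grip_width: 0.0636
grip_force: 0.0
time_s: 11.95
ee_pos: [0.5382, 0.2811, 0.2567]
eef_rot: [-3.141, -0.0, 2.345]
force: [-0.1, 0.3, 1.0]
grip_width: 0.0642
grip_force: 0.0
shift(tool now) [3.000e-04 1.000e-04 1.087e-01] shift(tool after) [ 3.000e-04 -1.000e-04  1.087e-01] rot [-0.0011 -0.0004 -0.0033] q [ 0.42  0.41  1.3  -0.    1.43 -0.35]
```

```bash
python3 shift.py '[[0,0,0.02,0,0,0],[0,0,0.02,0,0,0],[0,0,0.02,0,0,0],[0,0,0.02,0,0,0],[0,0,0.015,0,0,0],[0,0,0.0137,0,0,0],[0,0,0,0,0,0]]'
python3 - <<'E'
from h import *
a=crop(ctrl.camera("top"),(160,180,225,245),6);b=crop(ctrl.camera("scene"),(310,225,375,290),6)
cv2.imwrite("pics/p4.png",np.hstack([a,b]))
E
```

```text
time_s: 12.65
ee_pos: [0.5377, 0.2809, 0.1469]
eef_rot: [-3.139, -0.001, 2.348]
force: [0.3, -0.2, 0.4]
grip_width: 0.0639
grip_force: 0.0
```

View pics/p4.png

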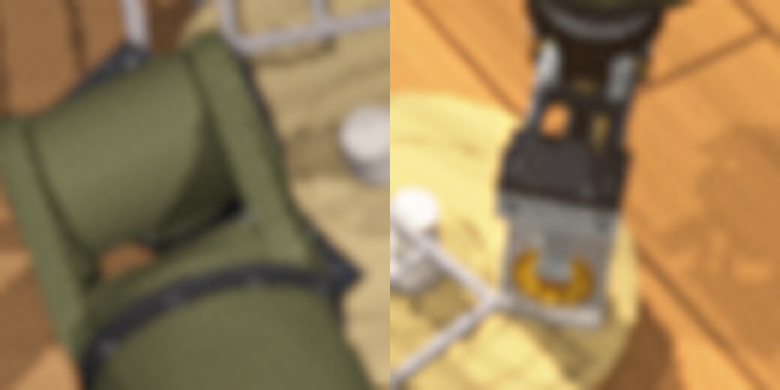

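The fingers straddle the plaque, and the front one sits centred over the rosette at (553,265). Close and lift.

```bash
python3 shift.py '[[0,0,0,0,0,0],[0,0,0,0,0,0],[0,0,0,0,0,0],[0,0,0,0,0,0],[0,0,0,0,0,0],[0,0,0,0,0,0],[0,0,0,0,0,0],[0,0,0,0,0,0]]' 0.01 40
python3 shift.py '[[0,0,-0.005,0,0,0],[0,0,-0.015,0,0,0],[0,0,-0.02,0,0,0],[0,0,-0.02,0,0,0],[0,0,-0.02,0,0,0],[0,0,-0.02,0,0,0],[0,0,-0.02,0,0,0],[0,0,-0.02,0,0,0],[0,0,-0.01,0,0,0],[0,0,0,0,0,0]]'
python3 - <<'E'
from h import *
# goal: tool y along scanner x, tool tilted 25 deg outwards; TCP 45..50 mm above rosette along plaque z, 15 mm behind it
yaw=.03;t=np.radians(25)
fx=np.array([np.cos(t)*np.cos(yaw),np.cos(t)*np.sin(yaw),np.sin(t)]);fz=np.array([-np.sin(t)*np.cos(yaw),-np.sin(t)*np.sin(yaw),np.cos(t)])
F=np.array([.546,-.2083,.2]);h=.1469-.06-.038
p=F-.015*fx+h*fz;print(p);to(p,np.degrees(yaw),t)
to((.44,.0,.297),np.degrees(yaw))
E
```

```text
time_s: 13.55
ee_pos: [0.5383, 0.2812, 0.1488]
eef_rot: [3.141, 0.0, 2.349]
force: [0.3, 0.3, -0.5]
grip_width: 0.022
grip_force: 40.0
time_s: 14.55
ee_pos: [0.5385, 0.2813, 0.3005]
eef_rot: [3.139, 0.001, 2.349]
force: [0.1, -0.1, -5.3]
grip_width: 0.0216
grip_force: 40.0
[ 0.51175477 -0.20932767  0.23797918]
shift(tool now) [-0.3307 -0.3635  0.0619] shift(tool after) [-0.4896 -0.0639  0.0391] rot [-0.4132 -0.1631  0.7358] q [ 0.42  0.39  1.23 -0.    1.52 -0.36]
shift(tool now) [-0.1312 -0.2675  0.003 ] shift(tool after) [-0.2782 -0.1069  0.0035] rot [ 0.0025 -0.      0.748 ] q [ 0.42  0.39  1.23 -0.    1.52 -0.36]
```

```bash
python3 shift.py '[[-0.012,-0.014,0,0,0,0],[-0.025,-0.029,0,0,0,0],[-0.0268,-0.031,0,0,0,0],[-0.0268,-0.031,0,0,0,0],[-0.0268,-0.031,0,0,0,0],[-0.0268,-0.031,0,0,0,0],[-0.0268,-0.031,0,0,0,0],[-0.0268,-0.031,0,0,0,0],[-0.0268,-0.031,0,0,0,0],[-0.0268,-0.031,0,0,0,0]]'
python3 shift.py '[[-0.0268,-0.031,0,0,0,0],[-0.022,-0.025,0,0,0,0],[-0.012,-0.014,0,0,0,0],[0,0,0,0,0,0.1],[0,0,0,0,0,0.13],[0,0,0,0,0,0.13],[0,0,0,0,0,0.13],[0,0,0,0,0,0.13],[0,0,0,0,0,0.128],[0,0,0,0,0,0]]'
cat > goal.py <<'E'
from h import *
yaw=.03;t=np.radians(25)
fx=np.array([np.cos(t)*np.cos(yaw),np.cos(t)*np.sin(yaw),np.sin(t)]);fz=np.array([-np.sin(t)*np.cos(yaw),-np.sin(t)*np.sin(yaw),np.cos(t)])
p=np.array([.546,-.2083,.2])-.015*fx+.0505*fz;print(p);to(p,np.degrees(yaw),t)
E
python3 goal.py
```

```text
time_s: 15.55
ee_pos: [0.5067, -0.1036, 0.2979]
eef_rot: [-3.141, -0.001, 2.349]
force: [0.7, 0.4, -4.7]
grip_width: 0.022
grip_force: 40.0
time_s: 16.55
ee_pos: [0.5, -0.1945, 0.2978]
eef_rot: [-3.14, -0.001, 1.599]
force: [-0.0, 0.5, -5.2]
grip_width: 0.022
grip_force: 40.0
[ 0.51107888 -0.20934795  0.23942927]
shift(tool now) [-0.0152  0.0108  0.0584] shift(tool after) [-0.0152 -0.015   0.0574] rot [-4.378e-01 -2.000e-04 -2.200e-03] q [-0.44  0.23  1.45 -0.    1.47 -0.47]
```

```bash
python3 shift.py '[[0,0,0,-0.07,0,0],[0,0,0,-0.09,0,0],[0,0,0,-0.1,0,0],[0,0,0,-0.1,0,0],[0,0,0,-0.077,0,0],[0,0,0,0,0,0]]'
python3 shift.py '[[-0.003,-0.003,0.009,0,0,0],[-0.003,-0.003,0.012,0,0,0],[-0.003,-0.003,0.012,0,0,0],[-0.003,-0.003,0.012,0,0,0],[-0.003,-0.003,0.008,0,0,0],[0,0,0.004,0,0,0],[0,0,0,0,0,0],[0,0,0,0,0,0]]'
python3 goal.py; python3 - <<'E'
from h import *
a=crop(ctrl.camera("top"),(270,100,400,270),3);b=crop(ctrl.camera("scene"),(190,130,320,300),3)
cv2.imwrite("pics/p5.png",np.hstack([a,b]))
S=ctrl.camera("scene");T=ctrl.camera("top");F=[.546,-.2083,.2];print((proj(T,F)-[270,100])*3,(proj(S,F)-[190,130])*3+[390,0])
E
```

```text
time_s: 17.15
ee_pos: [0.499, -0.1945, 0.2979]
eef_rot: [2.705, 0.001, 1.603]
force: [-0.6, -0.9, -4.5]
grip_width: 0.0217
grip_force: 40.0
time_s: 17.95
ee_pos: [0.5114, -0.2093, 0.2412]
eef_rot: [2.704, 0.0, 1.601]
force: [0.5, 0.8, -4.4]
grip_width: 0.0218
grip_force: 40.0
[ 0.51107888 -0.20934795  0.23942927]
shift(tool now) [-0.0001 -0.001   0.0014] shift(tool after) [-0.0001 -0.001   0.0014] rot [0.0012 0.0002 0.0003] q [-0.56  0.1   1.78  0.3   0.91 -0.74]
[[239.89278387 332.08104248]] [[620.16487099 121.68606517]]
```

View pics/p5.png

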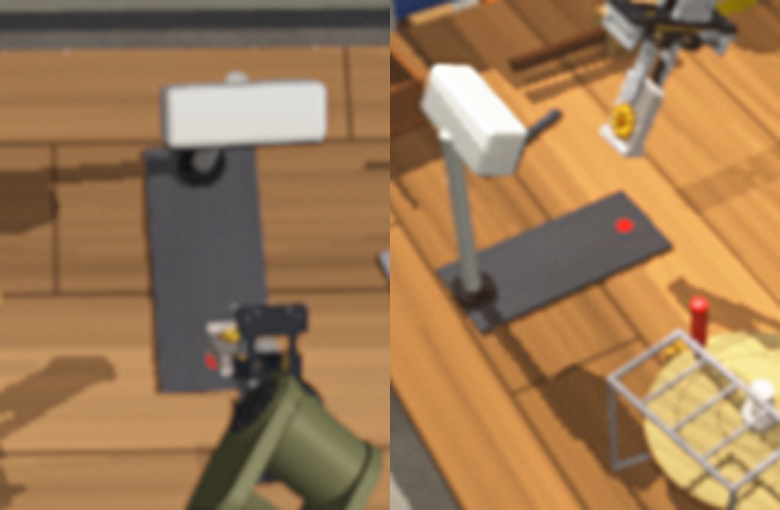

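The rosette appears at (623,121), against a predicted focus at (620,122). It faces the scanner, and the wheel and baluster are undisturbed. I'm handing in.

```bash
python3 shift.py '[[0,0,0,0,0,0],[0,0,0,0,0,0],[0,0,0,0,0,0]]' | head -2; python3 -c "
from station import ctrl
print(ctrl.hand_in())"
```

```text
time_s: 18.45
ee_pos: [0.5112, -0.2092, 0.2408]
the job is handed in; nothing more can be done
None
```

I handed the job in at 18.5 s: the wheel is at its stop with the baluster standing, and the plaque is held still with its rosette at the scanner's focus, within about 3 mm by my reckoning; no verdict was returned.

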